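# Pin the hold-down bar to its lug on the carver's bench

## Robot

A 6-joint arm with a two-finger parallel gripper is mounted at the origin on the work surface. World frame = base frame: x ahead of the robot, y to its left, z up, the work surface at z = 0. Lengths are in mm, angles in degrees, forces in N, time in s.
With the tool pointing down it reaches from about 300 to 825 mm from the base axis. Payload 5.4 kg.
Tool frame: the origin (TCP) lies between the finger pads; the fingertips stand ctrl.tips_ahead ahead of it and the grasp point (between the pads) lies 8 mm behind it (ctrl.tips_ahead is the distance from the TCP to the fingertips, in mm); z points along the fingers, y is the line along which they close (so a half turn about z gives the same grasp; the last joint's range is limited). The gripper opens to 92 mm and grips with 3 to 60 N. Pads are 20 mm wide; open, the fingers measure 128 mm over their backs; the gripper's body (75 mm by 189 mm) begins 69 mm behind the grasp point.
Start: joints at [-79.131, 9.076, 91.501, -0, 79.423, -12.038], TCP at [223.785, -529.647, 225.601] pointing down, gripper open.
Joint ranges: [-166.64, 166.64], [-54.1, 131.32], [10.49, 154.53], [-73.88, 253.88], [9.74, 151.15], [-171.62, 171.62]. Speed limits (degrees/s): [147.25, 147.25, 180, 180, 180, 180].

## Interface

Orientations are given as [roll, pitch, yaw] about the fixed x, y, z axes, in that order (R = Rz(yaw) Ry(pitch) Rx(roll)).
In Python, from station import sense, viewer, close_job, ctrl gives the robot as it stands. The module is installed in compiled form; this text tells all that it offers.
- The arm moves only by the tool arm_command, never from a script. Its argument "motion" is a list of rows, each a list of 3 entries, a list of its own where there are three numbers: the shift along the tool's x, y, z in cm, then the turn, a rotation vector about the tool's x, y, z in rad, then the opening in per cent of the stroke, from 0 (shut) to 100 (fully open). In form: [[[x, y, z], [ax, ay, az], hand], ...]. A call has 1 to 10 rows; each row is the pose to reach, as a shift and turn from the pose commanded when the call began, along the tool's axes at that moment; what a row does not reach only later rows make up. A row lasts 1/8 s, in which the tool goes at most 62.5 mm and 10.7 degrees, less where a joint would pass 70% of its speed; a pose out of reach is approached as far as the arm can. A call with a gripper value outside its range is refused whole. The fingers move at their own pace and stop on an object; "grip_force" is the grip in N (left out, the last holds). Time passes only in rows, so rows that repeat a pose let the fingers close. It gives the time, the measured TCP pose, the force, the opening and the grip force at its end, in the units of the state.
- sense(): the state, without advancing time (a new reading comes with each control period).
- viewer.snapshot(name): name is "scene" or "top" or "wrist"; returns (picture, depth): 400x640x3 uint8, red, green, blue; 400x640 float32, mm along the optical axis (not along the pixel's ray), 0 where there is no reading.
- viewer.camera_params(name): a dict with "fx", "fy", "cx", "cy" (pixels), "k1" (the pictures are not rectified: a ray, as slopes to the right and down, at radius r is drawn at 1 + k1 r^2 times it, then the intrinsics apply), "R" (3x3) and "t" (3): a world point X has camera coordinates R X + t; the wrist camera has in their place "mount" (4x4, takes a point from camera to tool coordinates, whose origin is the TCP and whose axes are the flange's). Camera axes: x right, y down, z forward; pixel columns grow to the right and rows downward; lengths in mm; the calibration is good to about 2 mm. A picture is of the moment at which its call begins: read the wrist's pose just before it. camera_params takes no time and is no camera call.
- close_job(): hands the job in; it is judged then, once.
The state is a dict: "time": time; "q": joint angles; "joint_velocities": joint speeds; "joint_torque": joint torques, N m; "tool_pos": TCP position; "eef_rot": TCP orientation; "contact_force": force on the tool from outside, world axes, zero at the start; "ft_torque": the same for the moment, N m; "finger_gap": finger opening in mm; "grasp_force": force on a finger pad.
Only numpy, scipy, OpenCV 4.12 (cv2) and the standard library are available. Lean on these libraries where they do the work, as an engineer would, in place of code of your own. Each camera call takes 0.05 s, during which the arm holds its last target. There are 200 camera calls.

## Task

Join the two halves of the wood carver's hold-down: take the thicker-headed pin out of the rack, put it through the steel eye of the loose bar, slide the bar along its rail until the eye stands over the hidden hole of the lug underneath (it can only be found by feel), and press the pin fully home until its head sits on the eye. The lug grips the pin, so it must be pushed in, but do not force it; leave the bar lying flat along its rail and leave the other pin, the mallet, the gouge and the tin alone.

Things in the scene. Friction and masses are not known exactly. Their poses are not given: they have to be found in the camera images.
- block: Fixed half of the hold-down: plywood base board 340 x 120 x 12 mm carrying, along its x axis, a wooden rail (x = -165 to 0 mm, 52 mm wide) and a steel lug plate (open to view from x = 0 to 123 mm, 60 mm wide), both with flat tops 44 mm above the board's underside. Origin: centre of the board's underside; z up.
- slot (a point): Point fixed on the block at x = 60, y = 0, z = 44 mm (the lug's top face): the middle of the lug's range of adjustment. The lug's hole is upright, blind, 14 mm wide and 30 mm deep, and lies at y = 0 anywhere within 18 mm of this point along block x; the bar hides it. From 12 mm below its mouth a sprung ball resists the pin with about 8 to 18 N; the pin does not fall past it by itself.
- bar: Loose half, 0.25 to 0.5 kg, flat on rail and lug: a steel eye plate 50 x 50 x 16 mm with an upright 14 mm through hole, and a wooden bar 36 x 16 mm running from it along -x to x = -230 mm, a round knob (32 mm wide, 12 mm high) at x = -200 mm. Origin: on the hole's axis, at the underside; z up. At the start its hole is at block x = 84 to 102 mm, over plain lug, so the bar must slide toward block -x.
- eye (a point): Centre of the mouth of the bar's hole, at the top face of the eye (16 mm above the bar's underside).
- pin: The hinge pin to use, steel, 80 g, upright in one of the rack's two holes: shaft 12 mm in diameter, 42 mm long (lowest 3 mm tapering to 10 mm), under a round dark head 22 mm wide and 30 mm high, the part to grip. Origin: centre of the flat tip; z toward the head, whose underside is at z = 42 mm, top at 72 mm. Home: tip 26 mm below the lug's top, head on the eye.
- rack: Fixed wooden rack 150 x 50 x 30 mm, origin at the centre of its underside; two upright holes, 26 mm deep and 15 mm wide, at x = -45 and +45 mm hold the two pins with their tips 4 mm above the bench.
- slim_pin: The other pin in the rack, to be left alone: same height, but its head is only 15 mm and its shaft 10 mm in diameter. Origin at its tip.
- mallet: Wooden mallet lying on the bench, head a cylinder 76 mm across and 120 mm long, handle 200 mm along its -x. Origin on the bench below the head's centre. Leave alone.
- gouge: Carving gouge lying on the bench, 230 mm long and 24 mm thick along its x. Leave alone.
- tin: Round brass tin, 72 mm across and 70 mm high, standing on the bench. Leave alone.
Mind the look-alikes: they are no part of the job. Leave any green or yellow look-alike of the pin alone.

How it is judged (in metres and radians):
At the end, for the whole second after the job is handed in: The pin stands upright (0.12 rad) through the bar's eye (tip within 4 mm of its axis) and in the lug's hole, pressed home: its tip no more than 1.7 mm above 18 mm over the block's underside. The bar lies flat (0.05 rad, under 2.5 mm raised) along the rail (0.2 rad); both are at rest (z of pin in the frame of block between 0.015 and 0.0197 m and x of pin in the frame of block between 0.038 and 0.082 m and horizontal distance between pin and eye below 0.004 m and angle between pin's own z axis and vertical below 0.12 rad and angle between bar's own z axis and vertical below 0.05 rad and z of bar in the frame of block below 0.0465 m and linear speed of each of pin, bar below 0.02 m/s and angle between the x axis of bar and the x axis of block, either way round below 0.2 rad); the robot touches nothing.
It fails at once if the pin is forced against the lug or rail (over 35 N) (contact force between pin and block above 35 N).
It fails at once if the pin is forced against the bar (over 35 N) (contact force between pin and bar above 35 N).
It fails at once if the bar is lifted off its rail or tipped (over 0.2 rad or 25 mm) (angle between bar's own z axis and vertical above 0.2 rad or z of bar in the frame of block above 0.069 m).
It fails at once if the other pin is pulled out or pushed about (distance of slim_pin from where it was at the start of the episode above 0.015 m).
It fails at once if the mallet, gouge or tin is disturbed (over 30 mm) (distance of any of mallet, gouge, tin from where it was at the start of the episode above 0.03 m).
It also fails if it takes over 72 s, if anything falls off the work surface, if the arm or the gripper's body presses on something with over 40 N, if the wrist force passes 120 N, or if a joint passes its speed limit or range.

## Working session

There is one attempt and no reset: what is moved stays moved. The work goes in short steps, Python scripts to look and compute and a tool call to move; the robot and the scene stay as the last step left them, time stands still between calls to the robot, and variables do not carry over. Pictures are saved under pics/ and viewed, at most 10 in all, crops included, and the job is handed in when it is done.

Besides the shell and the picture viewer there is one more tool, called after "Request:" as name(argument=value, ...) on one line, values as JSON. arm_command: Moves the arm, as the interface text tells. Its arguments: {"type":"object","properties":{"motion":{"type":"array","items":{"type":"array"}},"grip_force":{"type":"number"}},"required":["motion"]}

```bash
mkdir -p pics; python3 - <<'E'
from station import sense, viewer, ctrl
import cv2, numpy as np, pickle
s=sense(); print(s, ctrl.tips_ahead)
for n in ("scene","top"):
    p,d=viewer.snapshot(n); c=viewer.camera_params(n)
    cv2.imwrite(f"pics/{n}0.png",p[:,:,::-1]); pickle.dump((p,d,c),open(n+"0.pkl","wb"))
    print(n,{k:np.round(v,3).tolist() for k,v in c.items()})
print(viewer.camera_params("wrist"))
E
```

```text
{'time': 0.0, 'q': array([-7.91323236e+01,  9.11275273e+00,  9.15725218e+01,  1.18617415e-03,
        7.94242662e+01, -1.20390775e+01]), 'joint_velocities': array([-0.01296611, -0.04928283, -0.03618795,  0.0076148 ,  0.03813325,
        0.00551761]), 'joint_torque': array([-7.57718453e-05, -3.85575449e+01, -3.22104585e+01,  7.00261281e-02,
        3.79418931e-02, -1.27414055e-04]), 'tool_pos': array([ 223.66481124, -529.04605661,  224.61487234]), 'eef_rot': array([-1.79893112e+02, -2.39878203e-02,  2.29065128e+01]), 'contact_force': array([-0.17906162,  0.54565507,  0.01558734]), 'ft_torque': array([-0.01462376,  0.03285063,  0.01730751]), 'grasp_force': 0.0, 'finger_gap': 91.71099951460994} 11.0
scene {'fx': 415.68, 'fy': 415.68, 'cx': 315.357, 'cy': 199.331, 'k1': -0.102, 'R': [[-0.873, 0.488, -0.007], [0.285, 0.498, -0.819], [-0.396, -0.716, -0.574]], 't': [435.352, -84.152, 1292.236]}
top {'fx': 446.878, 'fy': 446.878, 'cx': 323.087, 'cy': 205.41, 'k1': -0.018, 'R': [[0.006, -1.0, 0.024], [-0.988, -0.01, -0.151], [0.152, -0.023, -0.988]], 't': [-22.943, 490.399, 1030.178]}
{'fx': 357.0451207231005, 'fy': 357.0451207231005, 'cx': 316.3931705947447, 'cy': 199.9425836825336, 'k1': -0.04874254333021206, 'mount': array([[-1.00489556e-03, -9.59504970e-01, -2.81689904e-01,
         7.98498371e+01],
       [ 9.99999492e-01, -9.85039668e-04, -2.12093486e-04,
        -7.90784641e-02],
       [-7.39709749e-05, -2.81689974e-01,  9.59505473e-01,
        -1.58099287e+02],
       [ 0.00000000e+00,  0.00000000e+00,  0.00000000e+00,
         1.00000000e+00]])}
```

View pics/top0.png

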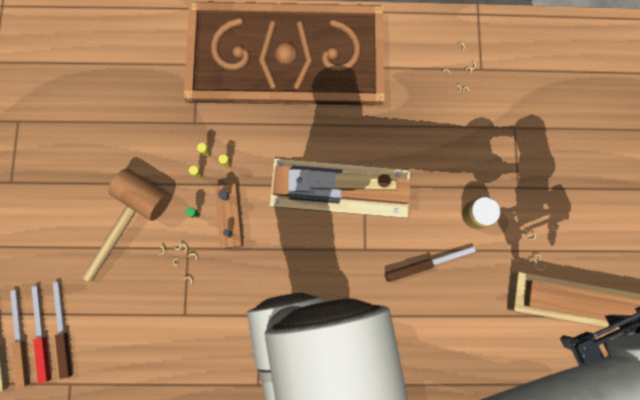

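View pics/scene0.png

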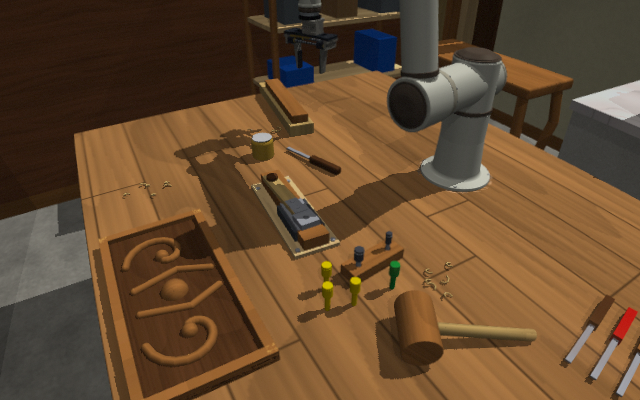

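The top picture shows the rack at about (230,215), with dark heads at (224,195) and (228,233). The block and bar are at (340,187), with the eye near (300,180) and the knob at (384,181). There are yellow look-alikes at (202,148), (223,159) and (194,170), and a green one at (192,212). The candidates for the pin are the two dark heads in the rack. In the scene view, (358,255) looks thicker than (388,238), and it matches top (224,195). I'll confirm this with an enlarged crop.

```bash
cat > h.py <<'E'
import numpy as np, cv2, pickle
from scipy.spatial.transform import Rotation as Ro
def dirs(uv,c):
    uv=np.atleast_2d(np.float64(uv)); d=(uv-[c['cx'],c['cy']])/[c['fx'],c['fy']]; s=d.copy()
    for _ in range(8): s=d/(1+c['k1']*(s**2).sum(1,keepdims=True))
    return np.c_[s,np.ones(len(s))]
def cam(c,state=None):
    "camera centre and rotation cam->world"
    if 'R' in c: R=np.array(c['R']).T; return -R@np.array(c['t']),R
    Rt=Ro.from_euler('xyz',state['eef_rot'],degrees=True).as_matrix(); m=np.array(c['mount'])
    return Rt@m[:3,3]+state['tool_pos'],Rt@m[:3,:3]
def onplane(uv,z,c,state=None):
    o,R=cam(c,state); w=dirs(uv,c)@R.T
    return o+w*((z-o[2])/w[:,2])[:,None]
def frdepth(uv,d,c,state=None):
    o,R=cam(c,state); u=np.atleast_2d(uv).astype(int)
    return o+(dirs(uv,c)*d[u[:,1],u[:,0]][:,None])@R.T
E
python3 - <<'E'
from h import *
p,d,c=pickle.load(open("top0.pkl","rb")); q,e,cs=pickle.load(open("scene0.pkl","rb"))
for n,uv,z in [("pinA",(224,195),76),("pinB",(228,233),76),("knob",(384,181),72),("eyehole",(298,180),60),("eyeplate",(313,184),60),("base TL",(275,158),12),("base BL",(272,206),12),("base BR",(408,215),12),("base TR",(411,170),12),("tin",(486,211),70),("mallet",(138,193),70),("green",(192,212),70),("yel",(194,170),70),("yel",(223,159),70)]:
    print(n,onplane(uv,z,c).round(1)[0],frdepth(uv,d,c).round(1)[0])
for n,uv in [("sA",(358,252)),("sB",(388,235))]: print(n,onplane(uv,76,cs).round(1))
a=cv2.resize(p[140:250,180:420,::-1],None,fx=3.2,fy=3.2,interpolation=cv2.INTER_CUBIC)
b=cv2.resize(q[160:310,240:420,::-1],None,fx=1.6*1,fy=1.6,interpolation=cv2.INTER_CUBIC)
im=np.zeros((a.shape[0]+b.shape[0],a.shape[1],3),np.uint8); im[:a.shape[0]]=a; im[a.shape[0]:,:b.shape[1]]=b
cv2.imwrite("pics/crop1.png",im); print(im.shape)
E
```

```text
pinA [506.6 210.1  76. ] [506.6 210.   76.3]
pinB [419.1 197.6  76. ] [418.9 197.1  78.6]
knob [ 544.5 -160.3   72. ] [ 544.8 -160.5   70.8]
eyehole [547.1  41.1  60. ] [551.2  41.8  40.8]
eyeplate [537.9   5.7  60. ] [536.9   5.7  64.8]
base TL [612.3 100.6  12. ] [614.4 101.3   4.1]
base BL [491.8 105.2  12. ] [492.2 105.4   9.5]
base BR [ 472.8 -228.    12. ] [ 474.2 -230.2    1.5]
base TR [ 586.  -238.1   12. ] [ 589.9 -241.8   -4.5]
tin [ 476.2 -399.3   70. ] [ 476.5 -399.9   68.3]
mallet [510.3 409.6  70. ] [509.  406.7  77.3]
green [467.2 283.   70. ] [466.8 282.   73.6]
yel [566.1 283.4  70. ] [564.9 282.   75. ]
yel [593.2 217.1  70. ] [592.3 216.4  73.5]
sA [[518.2 222.2  76. ]]
sB [[428.3 208.9  76. ]]
(592, 768, 3)
```

View pics/crop1.png

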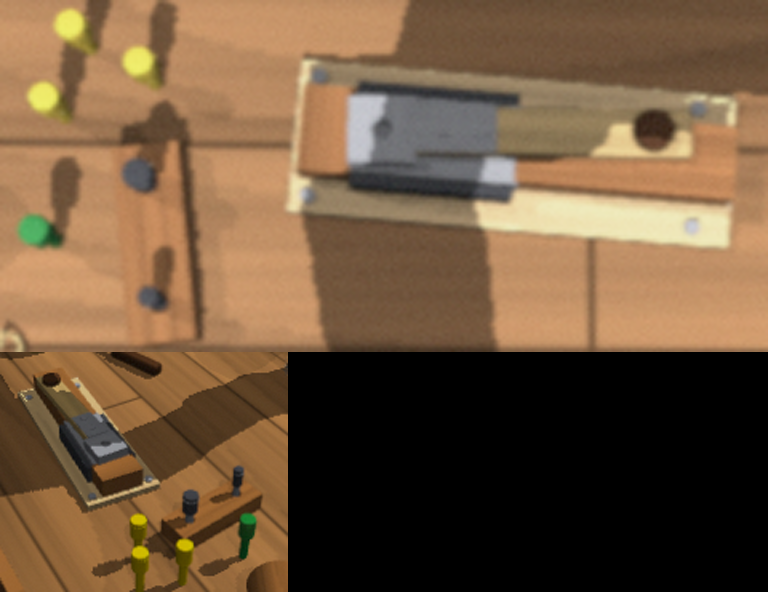

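The crop confirms it. The thick-headed pin is top-view (224,195), at about (507,210) mm. The slim one is (228,233), with a clearly narrower head, and the green and yellow ones stand outside the rack. I'm moving to a wrist view over the rack and eye.

Request:
arm_command(motion=[[[51, -44.6, 0], [0, 0, 0.466], 100], [[51, -44.6, 0], [0, 0, 0.466], 100], [[51, -44.6, 0], [0, 0, 0.466], 100], [[51, -44.6, 0], [0, 0, 0.466], 100], [[51, -44.6, 0], [0, 0, 0.466], 100], [[51, -44.6, 0], [0, 0, 0.466], 100], [[51, -44.6, 0], [0, 0, 0.466], 100], [[51, -44.6, 0], [0, 0, 0.466], 100], [[51, -44.6, 0], [0, 0, 0.466], 100], [[51, -44.6, 0], [0, 0, 0.466], 100]])

```text
time: 1.35
tool_pos: [497.4, 34.6, 225.4]
eef_rot: [180.0, -0.0, -3.8]
contact_force: [1.2, -1.1, 0.2]
finger_gap: 92.1
grasp_force: 0.0
```

Request:
arm_command(motion=[[[1.5, -5.5, 0], [0, 0, 0], 100], [[1.5, -5.5, 0], [0, 0, 0], 100], [[1.5, -5.5, 0], [0, 0, 0], 100]])

```text
time: 1.72
tool_pos: [515.2, 86.1, 225.1]
eef_rot: [180.0, 0.1, -3.8]
contact_force: [0.6, -0.1, -0.1]
finger_gap: 91.9
grasp_force: 0.0
```

```bash
python3 - <<'E'
from station import sense, viewer
from h import *
s=sense(); p,d=viewer.snapshot("wrist"); c=viewer.camera_params("wrist")
cv2.imwrite("pics/w1.png",p[:,:,::-1]); pickle.dump((p,d,c,s),open("w1.pkl","wb")); print(s['tool_pos'],s['eef_rot'])
E
```

```text
[515.18326754  86.05026528 225.10476071] [ 1.79968666e+02  6.50731366e-02 -3.77068562e+00]
```

View pics/w1.png

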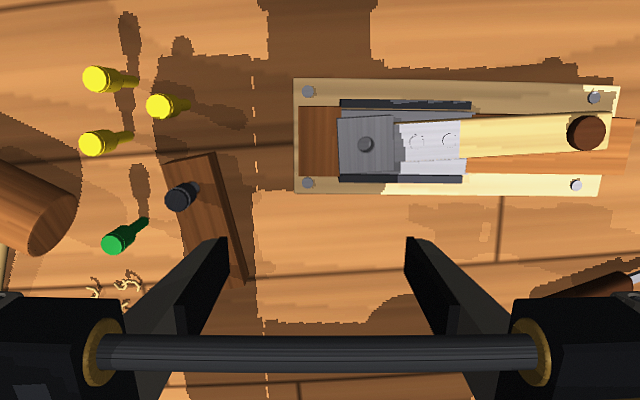

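The wrist picture shows the pin head at (180,198), the eye hole at (365,144), the lug's dark side faces at rows ~105 and ~179 and the board screws at (309,92), (595,97), (309,182) and (576,184). The bar is slightly skewed, with its knob at (586,132).

```bash
python3 - <<'E'
from h import *
p,d,c,s=pickle.load(open("w1.pkl","rb"))
g=cv2.cvtColor(p,cv2.COLOR_RGB2GRAY)
# pin head top by depth
yy,xx=np.mgrid[0:400,0:640]
def P(m): return frdepth(np.c_[xx[m],yy[m]],d,c,s)
box=lambda x0,x1,y0,y1:(xx>=x0)&(xx<x1)&(yy>=y0)&(yy<y1)
b=box(155,210,170,222); m=np.zeros_like(b); Q=frdepth(np.c_[xx[b],yy[b]],d,c,s)
t=(Q[:,2]>71); k=Q[t]; print("pin top n",t.sum(),k.mean(0).round(1),np.median(k,0).round(1)); 
(cx,cy),r=cv2.minEnclosingCircle(k[:,:2].astype(np.float32)); print("circ",cx,cy,r)
print("rack z",np.median(P(box(200,205,215,225)),0))
# eye hole
m=box(350,381,130,160); lo=(g<np.median(g[130:160,345:385])-18)&m
n,l,st,ce=cv2.connectedComponentsWithStats(lo.astype(np.uint8)); i=1+np.argmax(st[1:,4]); print("hole",ce[i],st[i]); 
print("eye top z",np.median(P(box(345,352,130,160))[:,2]),np.median(P(box(378,390,130,160))[:,2]),"lug z",np.median(P(box(440,460,155,170))[:,2]))
for z in (60,): print("eye",onplane(ce[i],z,c,s))
# screws by colour: low saturation in corner boxes
h=cv2.cvtColor(p,cv2.COLOR_RGB2HSV); S=[]
for u,v in [(309,92),(595,97),(309,182),(576,184)]:
    mm=box(u-10,u+11,v-9,v+10)&(h[:,:,1]<70); n,l,st,ce=cv2.connectedComponentsWithStats(mm.astype(np.uint8)); i=1+np.argmax(st[1:,4]); q=onplane(ce[i],13,c,s)[0]; S.append(q); print("screw",ce[i],st[i,4],q.round(1))
S=np.array(S)
# knob
mm=box(560,612,110,156)&(g<75); n,l,st,ce=cv2.connectedComponentsWithStats(mm.astype(np.uint8)); i=1+np.argmax(st[1:,4]); print("knob",ce[i],onplane(ce[i],72,c,s).round(1))
# lug top edges: gray columns
for u in (345,400,420,440,455):
    gg=g[95:195,u].astype(int); dd=np.diff(gg); ii=np.argsort(-abs(dd))[:5]; print(u,[(95+j,dd[j]) for j in sorted(ii)])
cv2.imwrite("pics/crop2.png",cv2.resize(p[70:205,285:485,::-1],None,fx=4,fy=4,interpolation=cv2.INTER_NEAREST))
E
```

```text
pin top n 441 [514.8 210.8  82.3] [513.  213.8  74.8]
circ 550.7984619140625 152.41773986816406 83.83815002441406
rack z [477.34907148 209.75768447  28.96014726]
hole [365.42180095 144.35545024] [358 136  17  17 211]
eye top z 59.09884881961315 59.12876070342381 lug z 43.55355756156254
eye [[549.25634056  39.45493835  60.        ]]
screw [307.25409836  90.86065574] 122 [599.7  89.6  13. ]
screw [594.87333333  95.34      ] 150 [ 579.  -205.7   13. ]
screw [307.         182.39215686] 102 [506.3  96.7  13. ]
screw [576.07758621 184.31609195] 348 [ 484.9 -197.5   13. ]
knob [585.37909836 131.9897541 ] [[ 550.2 -155.4   72. ]]
345 [(np.int64(98), np.int64(-140)), (np.int64(118), np.int64(43)), (np.int64(173), np.int64(-57)), (np.int64(181), np.int64(54)), (np.int64(182), np.int64(43))]
400 [(np.int64(109), np.int64(-82)), (np.int64(110), np.int64(96)), (np.int64(123), np.int64(84)), (np.int64(132), np.int64(-112)), (np.int64(182), np.int64(106))]
420 [(np.int64(108), np.int64(77)), (np.int64(109), np.int64(-94)), (np.int64(122), np.int64(138)), (np.int64(174), np.int64(-137)), (np.int64(182), np.int64(127))]
440 [(np.int64(108), np.int64(82)), (np.int64(118), np.int64(-73)), (np.int64(120), np.int64(100)), (np.int64(174), np.int64(-161)), (np.int64(182), np.int64(119))]
455 [(np.int64(119), np.int64(92)), (np.int64(134), np.int64(-70)), (np.int64(174), np.int64(-147)), (np.int64(182), np.int64(82)), (np.int64(183), np.int64(76))]
```

View pics/crop2.png

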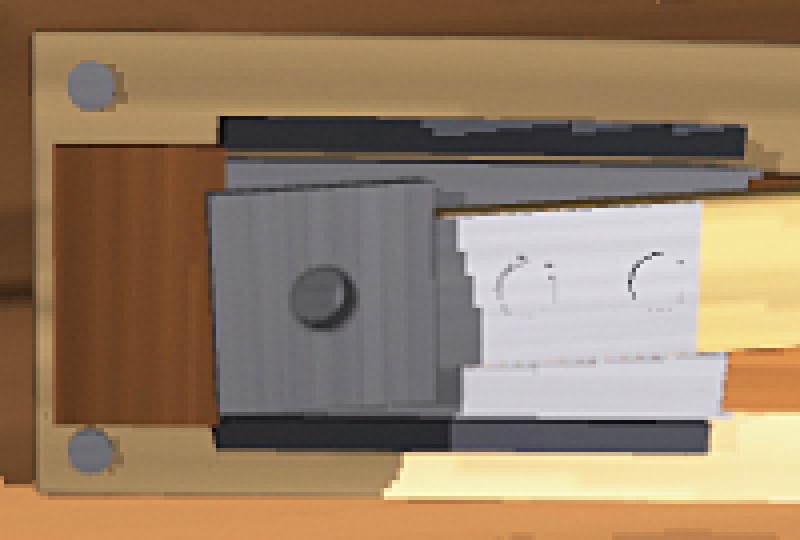

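```bash
python3 - <<'E'
from h import *
p,d,c,s=pickle.load(open("w1.pkl","rb"))
yy,xx=np.mgrid[0:400,0:640]
h=p.astype(int); b=(xx>150)&(xx<215)&(yy>170)&(yy<225)
dark=b&(h.max(2)<110)&(h[:,:,2]>=h[:,:,0]-3)
n,l,st,ce=cv2.connectedComponentsWithStats(dark.astype(np.uint8)); i=1+np.argmax(st[1:,4]); print(st[i],ce[i])
m=l==i; Q=frdepth(np.c_[xx[m],yy[m]],d,c,s); print(np.percentile(Q[:,2],[5,25,50,75,95]).round(1))
zt=np.percentile(Q[:,2],95); t=Q[abs(Q[:,2]-75)<2.5]; print(len(t),t.mean(0),t.min(0),t.max(0))
pts=np.c_[xx[m],yy[m]]; X=onplane(pts,76,c,s)
print("bounds on z=76",X.min(0),X.max(0))
for u in (400,420,440): 
    a=onplane([[u,110.5],[u,174.5]],44,c,s); print(u,a.round(1).tolist(),a.mean(0).round(1))
for n in("top0","scene0"):
    P,D,C=pickle.load(open(n+".pkl","rb")); u0,v0=((224,195) if n=="top0" else (358,252))
    sl=P[v0-14:v0+15,u0-12:u0+13].astype(int); mk=((sl[:,:,2]>=sl[:,:,0])&(sl.max(2)<140)).astype(np.uint8)
    k,l,st,ce=cv2.connectedComponentsWithStats(mk); i=1+np.argmax(st[1:,4]); print(n,st[i],ce[i]+[u0-12,v0-14], onplane(ce[i]+[u0-12,v0-14],64,C))
E
```

```text
[165 182  34  30 680] [181.15882353 196.21911765]
[33.4 62.1 73.9 74.9 75.8]
394 [512.61504654 213.98436654  74.75259856] [501.84092072 203.77129858  72.55171551] [522.4904897 224.4362185  76.8888376]
bounds on z=76 [502.58101953 191.2672191   76.        ] [528.72617488 224.02479408  76.        ]
400 [[576.3, 4.3, 44.0], [515.5, 4.6, 44.0]] [545.9   4.5  44. ]
420 [[575.2, -14.3, 44.0], [514.3, -15.0, 44.0]] [544.7 -14.6  44. ]
440 [[574.1, -33.0, 44.0], [513.0, -34.6, 44.0]] [543.5 -33.8  44. ]
top0 [ 7  9  9  9 55] [223.03636364 194.2       ] [[510.57338824 214.82940688  64.        ]]
scene0 [  9   9   8  19 121] [358.2892562  254.73553719] [[514.64699449 219.07910477  64.        ]]
```

Request:
arm_command(motion=[[[-1.1, -6, 2], [0, 0, 0], 100], [[-1.1, -12.8, 5], [0, 0, 0], 100], [[-1.1, -12.8, 8], [0, 0, 0], 100], [[-1.1, -12.8, 8], [0, 0, 0], 100], [[-1.1, -12.8, 8], [0, 0, 0], 100], [[-1.1, -12.8, 8], [0, 0, 0], 100]])

```text
time: 2.52
tool_pos: [514.6, 213.7, 147.6]
eef_rot: [-180.0, -0.2, -3.9]
contact_force: [-0.0, 0.0, -0.9]
finger_gap: 91.9
grasp_force: 0.0
```

```bash
cat > look.py <<'E'
from station import sense, viewer
from h import *
import sys
s=sense(); p,d=viewer.snapshot("wrist"); c=viewer.camera_params("wrist"); n=sys.argv[1]
cv2.imwrite(f"pics/{n}.png",p[:,:,::-1]); pickle.dump((p,d,c,s),open(n+".pkl","wb")); print(s['tool_pos'],s['eef_rot'])
E
python3 look.py w2; python3 - <<'E'
from h import *
p,d,c,s=pickle.load(open("w2.pkl","rb"))
yy,xx=np.mgrid[0:400,0:640]
Q=frdepth(np.c_[xx.ravel(),yy.ravel()],d,c,s)
t=(abs(Q[:,2]-75.5)<3)&(np.hypot(Q[:,0]-512,Q[:,1]-214)<25)
q=Q[t]; print(t.sum(),np.median(q,0),q.min(0),q.max(0))
uv=np.c_[xx.ravel(),yy.ravel()][t]; print(uv.min(0),uv.max(0)); (c2,r)=cv2.minEnclosingCircle(q[:,:2].astype(np.float32))[:2]; print(c2,r)
Rt=Ro.from_euler('xyz',s['eef_rot'],degrees=True).as_matrix(); print("tool offset",Rt.T@(np.array([*c2,61])-s['tool_pos']))
E
```

```text
[514.55434691 213.71386551 147.622144  ] [-179.96226395   -0.18377539   -3.90697615]
724 [513.05767793 214.91873324  74.85613944] [501.7012469  204.60423001  72.56385071] [522.97293295 225.60633042  76.85515515]
[300 205] [330 234]
(512.4425048828125, 214.94065856933594) 10.833117485046387
tool offset [-2.46835133 -1.02300165 86.61536491]
```

Request:
arm_command(motion=[[[-0.25, -0.1, 3], [0, 0, 0], 60], [[-0.25, -0.1, 6], [0, 0, 0], 50], [[-0.25, -0.1, 8], [0, 0, 0], 50], [[-0.25, -0.1, 8.65], [0, 0, 0], 50], [[-0.25, -0.1, 8.65], [0, 0, 0], 50], [[-0.25, -0.1, 8.65], [0, 0, 0], 35]])

```text
time: 3.32
tool_pos: [511.8, 216.1, 60.5]
eef_rot: [-180.0, -0.1, -3.8]
contact_force: [0.1, -0.3, -0.1]
finger_gap: 38.2
grasp_force: 0.0
```

Request:
arm_command(motion=[[[0, 0, 0], [0, 0, 0], 20], [[0, 0, 0], [0, 0, 0], 10], [[0, 0, 0], [0, 0, 0], 0], [[0, 0, 0], [0, 0, 0], 0], [[0, 0, 0], [0, 0, 0], 0]], grip_force=40)

```text
time: 3.95
tool_pos: [511.3, 216.0, 59.7]
eef_rot: [-180.0, -0.1, -3.8]
contact_force: [-0.2, -0.0, 5.3]
finger_gap: 21.1
grasp_force: 40.0
```

Request:
arm_command(motion=[[[0, 0, -3], [0, 0, 0], 0], [[0, 0, -6.5], [0, 0, 0], 0], [[0, 0, -9], [0, 0, 0], 0], [[1.5, 5, -9], [0, 0, 0], 0], [[3, 10, -9], [0, 0, 0], 0], [[4.5, 15, -9], [0, 0, 0], 0], [[4.9, 17.3, -9], [0, 0, 0], 0], [[4.9, 17.3, -9], [0, 0, 0], 0], [[4.9, 17.3, -9], [0, 0, 0], 0], [[4.9, 17.3, -9], [0, 0, 0], 0]])

```text
time: 5.2
tool_pos: [547.8, 41.2, 148.8]
eef_rot: [-180.0, 0.0, -3.7]
contact_force: [-0.3, 0.0, -0.4]
finger_gap: 21.0
grasp_force: 39.9
```

```bash
python3 look.py w3
```

```text
[547.78025263  41.24256235 148.82617564] [-1.79983380e+02  3.31259150e-02 -3.70985776e+00]
```

View pics/w3.png

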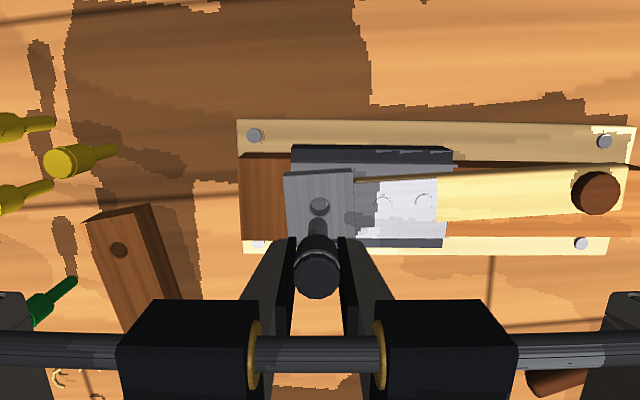

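The pin is held upright (head at (316,270), tip near (317,220)). The eye hole is at (320,206), just ahead of the tip. I'll measure both.

```bash
python3 - <<'E'
from h import *
p,d,c,s=pickle.load(open("w3.pkl","rb"))
g=cv2.cvtColor(p,cv2.COLOR_RGB2GRAY)
yy,xx=np.mgrid[0:400,0:640]
Q=frdepth(np.c_[xx.ravel(),yy.ravel()],d,c,s); Rt=Ro.from_euler('xyz',s['eef_rot'],degrees=True).as_matrix()
T=(Q-s['tool_pos'])@Rt
U=np.c_[xx.ravel(),yy.ravel()]
# pin shaft points in tool coords
m=(abs(T[:,0])<12)&(abs(T[:,1])<9)&(T[:,2]>16)&(T[:,2]<62)&(U[:,1]<245)
t=T[m]
for a in range(16,62,5):
    k=t[(t[:,2]>=a)&(t[:,2]<a+5)]
    if len(k): print(a,len(k),"x max",k[:,0].max().round(1),"y",k[:,1].min().round(1),k[:,1].max().round(1))
print("tip z max",t[:,2].max())
h=T[(np.hypot(T[:,0],T[:,1])<16)&(T[:,2]<-12)&(T[:,2]>-22)]; print("head top",len(h),h.min(0),h.max(0))
cv2.imwrite("pics/crop3.png",cv2.resize(p[180:300,270:370,::-1],None,fx=5,fy=5,interpolation=cv2.INTER_NEAREST))
print("eye z",np.median(Q[(xx.ravel()>290)&(xx.ravel()<305)&(yy.ravel()>180)&(yy.ravel()<220)][:,2]))
np.set_printoptions(linewidth=200); print(g[194:226:2,304:338:2])
E
```

```text
21 6 x max 7.2 y -1.6 1.7
26 47 x max 7.3 y -5.0 5.2
31 57 x max 7.2 y -5.1 5.9
36 64 x max 7.4 y -5.2 6.1
41 52 x max 7.1 y -5.3 6.2
46 47 x max 7.5 y -4.8 6.2
51 28 x max 7.2 y -4.9 5.8
tip z max 53.73489677999204
head top 1875 [ -9.86083311 -12.47293314 -21.96576237] [ 12.31950865  12.1928451  -12.04233581]
eye z 58.9499786744459
[[126 129 122 126 125 124 130 129 127 123 124 126 127 124 133 133 133]
 [126 128 122 125 125 123 132 136 130 124 125 126 127 123 134 132 132]
 [127 128 122 126 128 114  97  90  88  91  97 131 129 125 132 133 131]
 [126 129 124 125  96  92  98  97  97  97  98  94 126 121 133 134 133]
 [127 127 123 108  99 100  99 100  99 102  99 126  96 123 133 130 132]
 [126 128 125  88 101 102 103 101 101  99 100 129  75 115 132 130 133]
 [125 127 125  75  94 103 100 100 100 100 101 116  53 105 132 132 133]
 [126 127 125  79  60  89 102 101 101 104  86  56  60 103 132 132 131]
 [126 127 126  99  64  60  64  72  71  58  58  64  65 113 130 132 133]
 [125 125 125 112  72  64  59  56  50  58  58  56 104 126 129 131 133]
 [125 124 125 123 112  73  56  54  55  53  54 101 119 121 130 131 133]
 [126 126 125 122 125 120 106  88 101  96 113 123 129 121 128 131 132]
 [127 124 126 124 106  66  50  53  52  80 128 123 127 123 129 129 131]
 [128 123 129 105  51  55  55  58  55  56  66 126 124 121 122 131 130]
 [125 124 130  49  55  54  55  56  58  57  59 113 124 123 126 133 132]
 [128 124 116  55  54  55  56  58  59  57  62  62 128 124 125 131 130]]
```

View pics/crop3.png

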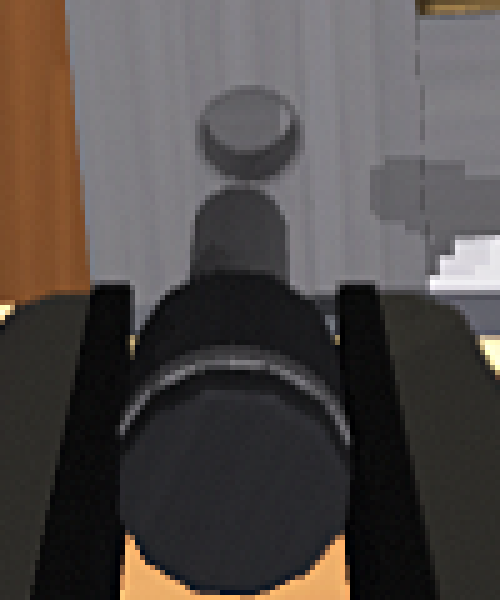

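```bash
python3 - <<'E'
from h import *
p,d,c,s=pickle.load(open("w3.pkl","rb")); Rt=Ro.from_euler('xyz',s['eef_rot'],degrees=True).as_matrix()
for uv in [(319.8,206.5),(319.6,206.2)]:
  for z in (59,60): q=onplane(uv,z,c,s)[0]; print(q,Rt.T@(q-s['tool_pos']))
# lug edges / block line
g=cv2.cvtColor(p,cv2.COLOR_RGB2GRAY).astype(int)
for u in (365,400,430):
    dd=np.diff(g[140:260,u]); ii=np.argsort(-abs(dd))[:6]; print(u,[(140+j,dd[j]) for j in sorted(ii)])
E
```

```text
[549.62194688  38.89847645  59.        ] [ 2.04143994  2.24606389 89.82436265]
[549.93605854  38.88804939  60.        ] [ 2.35498985  2.2358547  88.82418412]
[549.85977038  39.0292358   59.        ] [ 2.2703044   2.10019038 89.82427265]
[550.17292262  39.01828123  60.        ] [ 2.58293102  2.09056968 88.82409448]
365 [(np.int64(144), np.int64(-112)), (np.int64(163), np.int64(35)), (np.int64(226), np.int64(72)), (np.int64(227), np.int64(51)), (np.int64(237), np.int64(-97)), (np.int64(238), np.int64(-48))]
400 [(np.int64(144), np.int64(-76)), (np.int64(179), np.int64(76)), (np.int64(180), np.int64(68)), (np.int64(237), np.int64(-77)), (np.int64(238), np.int64(-69)), (np.int64(247), np.int64(129))]
430 [(np.int64(145), np.int64(-102)), (np.int64(178), np.int64(77)), (np.int64(237), np.int64(-66)), (np.int64(238), np.int64(-66)), (np.int64(247), np.int64(174)), (np.int64(254), np.int64(-77))]
```

Request:
arm_command(motion=[[[0.1, 0.17, 1], [0, 0, 0], 0], [[0.1, 0.17, 2], [0, 0, 0], 0], [[0.1, 0.17, 2.8], [0, 0, 0], 0], [[0.1, 0.17, 2.8], [0, 0, 0], 0], [[0.1, 0.17, 2.8], [0, 0, 0], 0]])

```text
time: 5.88
tool_pos: [549.2, 38.3, 121.2]
eef_rot: [180.0, -0.0, -3.8]
contact_force: [1.1, -0.0, -0.1]
finger_gap: 21.2
grasp_force: 39.9
```

```bash
python3 look.py w4;python3 - <<'E'
from h import *
p,d,c,s=pickle.load(open("w4.pkl","rb"))
cv2.imwrite("pics/crop4.png",cv2.resize(p[190:310,260:380,::-1],None,fx=5,fy=5,interpolation=cv2.INTER_NEAREST))
E
```

```text
[549.18552648  38.29091992 121.23810615] [ 1.79999537e+02 -1.69848499e-02 -3.79510332e+00]
```

View pics/crop4.png

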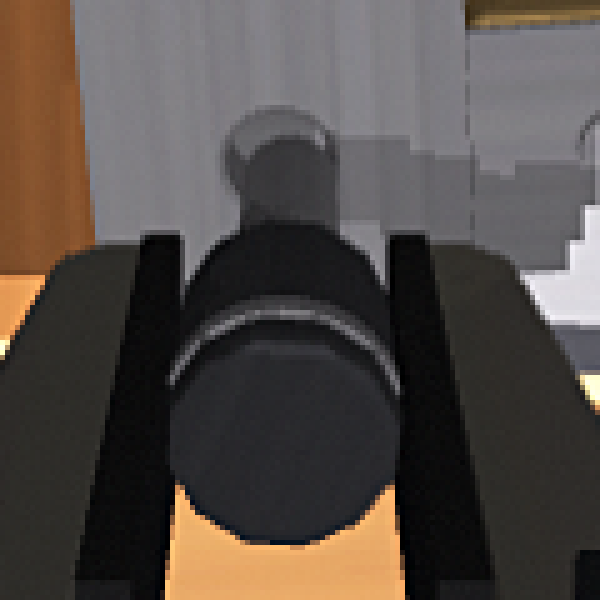

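The tip is now just above the hole. The hole spans crop columns 224–338 (centre u≈316.2) with its top at row v≈211. The shaft is centred at u≈318, about 1 mm to the right.

```bash
python3 - <<'E'
from h import *
p,d,c,s=pickle.load(open("w4.pkl","rb")); Rt=Ro.from_euler('xyz',s['eef_rot'],degrees=True).as_matrix()
L=lambda uv,z:(Rt.T@(onplane(uv,z,c,s)[0]-s['tool_pos'])).round(2)
print("hole left/right/top edge at z60",L((260+44.8,222),60),L((260+67.6,222),60),L((316.2,211.2),60))
zt=s['tool_pos'][2]-55.7
print("tip front at z",zt,L((318,217),zt),"shaft L/R",L((260+48.4,222),zt+4),L((260+67.6,222),zt+4))
E
```

```text
hole left/right/top edge at z60 [ 0.42 -7.81 61.24] [ 0.4   7.06 61.24] [ 7.82 -0.37 61.24]
tip front at z 65.53810615289274 [ 5.77  0.77 55.7 ] shaft L/R [ 3.87 -5.24 51.7 ] [ 3.85  6.74 51.7 ]
```

Request:
arm_command(motion=[[[-0.02, -0.11, 0], [0, 0, 0], 0], [[-0.02, -0.11, 0.3], [0, 0, 0], 0], [[-0.02, -0.11, 0.6], [0, 0, 0], 0], [[-0.02, -0.11, 0.75], [0, 0, 0], 0], [[-0.02, -0.11, 0.85], [0, 0, 0], 0], [[-0.02, -0.11, 0.85], [0, 0, 0], 0]])

```text
time: 6.68
tool_pos: [548.8, 39.4, 112.5]
eef_rot: [180.0, 0.0, -3.8]
contact_force: [-0.0, -0.5, -1.1]
finger_gap: 21.1
grasp_force: 39.9
```

Request:
arm_command(motion=[[[0, 0, 0.2], [0, 0, 0], 0], [[0, 0, 0.4], [0, 0, 0], 0], [[0, 0, 0.6], [0, 0, 0], 0], [[0, 0, 0.8], [0, 0, 0], 0], [[0, 0, 0.9], [0, 0, 0], 0], [[0, 0, 0.9], [0, 0, 0], 0]])

```text
time: 7.42
tool_pos: [548.8, 39.4, 103.5]
eef_rot: [180.0, 0.0, -3.8]
contact_force: [-0.1, -0.2, -1.1]
finger_gap: 21.2
grasp_force: 39.9
```

Request:
arm_command(motion=[[[0, 0, 0.1], [0, 0, 0], 0], [[0, 0, 0.15], [0, 0, 0], 0], [[0, 0, 0.2], [0, 0, 0], 0], [[0, 0, 0.25], [0, 0, 0], 0], [[0, 0, 0.3], [0, 0, 0], 0], [[0, 0, 0.3], [0, 0, 0], 0]])

```text
time: 8.18
tool_pos: [548.9, 39.5, 100.6]
eef_rot: [-180.0, 0.0, -3.8]
contact_force: [-0.0, 0.7, -1.1]
finger_gap: 21.0
grasp_force: 39.9
```

Request:
arm_command(motion=[[[0, 0, 0.03], [0, 0, 0], 0], [[0, 0, 0.06], [0, 0, 0], 0], [[0, 0, 0.09], [0, 0, 0], 0], [[0, 0, 0.12], [0, 0, 0], 0], [[0, 0, 0.12], [0, 0, 0], 0]])

```text
time: 8.8
tool_pos: [549.1, 39.4, 99.8]
eef_rot: [180.0, -0.0, -3.8]
contact_force: [-1.6, -0.2, 2.0]
finger_gap: 21.4
grasp_force: 39.9
```

```bash
python3 - <<'E'
from h import *
p,d,c,s=pickle.load(open("w3.pkl","rb")); Rt=Ro.from_euler('xyz',s['eef_rot'],degrees=True).as_matrix()
for u in (365,400,430): q=onplane((u,238),44,c,s)[0]; print(u,q.round(1), (Rt.T@(q-s['tool_pos'])).round(2))
g=cv2.cvtColor(p,cv2.COLOR_RGB2GRAY); print(g[140:186,365],g[140:186,330])
p,d,c,s=pickle.load(open("w4.pkl","rb")); Rt=Ro.from_euler('xyz',s['eef_rot'],degrees=True).as_matrix()
g=cv2.cvtColor(p,cv2.COLOR_RGB2GRAY).astype(int)
for u in (385,410,430):
    dd=np.diff(g[130:290,u]); ii=np.argsort(-abs(dd))[:7]; print(u,[(int(130+j),int(dd[j]), (Rt.T@(onplane((u,130.5+j),44,c,s)[0]-s['tool_pos'])).round(1)[:2].tolist()) for j in sorted(ii)])
E
```

```text
365 [516.4   4.9  44. ] [-28.9   38.31 104.83]
400 [514.5 -22.9  44. ] [-28.99  66.21 104.82]
430 [512.8 -46.9  44. ] [-29.09  90.28 104.82]
[158 159 166 177 143  31  17  24  23  38  54  51  49  50  49  49  50  51
  49  51  52  57  54  84 119 128 123 125 126 125 128 117 106 108 107 107
  94  69  64  66  97 121 103 108 126 124] [155 162 170 162  93  10  24  23  27  42  50  50  50  52  51  50  49  49
  52  50  57  57  62 105 126 124 125 129 111  69  56  57  52 109 138 132
 132 130 130 129 129 131 128 129 128 129]
385 [(151, -99, [44.1, 45.3]), (193, 97, [15.2, 46.7]), (207, -65, [5.2, 47.3]), (254, -91, [-30.4, 49.2]), (264, 129, [-38.3, 49.7]), (270, -45, [-43.2, 49.9]), (282, -46, [-53.1, 50.5])]
410 [(151, -77, [44.1, 61.9]), (152, -51, [43.5, 62.0]), (191, 80, [16.7, 63.9]), (192, 67, [15.9, 63.9]), (254, -117, [-30.5, 67.4]), (264, 178, [-38.4, 68.0]), (270, -57, [-43.3, 68.4])]
430 [(152, -97, [43.5, 75.4]), (190, 88, [17.4, 77.6]), (206, -58, [5.9, 78.6]), (208, 74, [4.4, 78.8]), (254, -156, [-30.5, 82.0]), (264, 181, [-38.5, 82.7]), (270, -81, [-43.4, 83.2])]
```

Request:
arm_command(motion=[[[-0.02, 0.2, 0], [0, 0, 0], 0], [[-0.05, 0.4, 0], [0, 0, 0], 0], [[-0.08, 0.6, 0], [0, 0, 0], 0], [[-0.12, 0.8, 0], [0, 0, 0], 0], [[-0.12, 1.0, 0], [0, 0, 0], 0], [[-0.12, 1.2, 0], [0, 0, 0], 0], [[-0.12, 1.4, 0], [0, 0, 0], 0], [[-0.12, 1.6, 0], [0, 0, 0], 0], [[-0.12, 1.6, 0.03], [0, 0, 0], 0]])

```text
time: 9.93
tool_pos: [547.0, 23.9, 99.7]
eef_rot: [-179.9, -0.0, -3.8]
contact_force: [-0.4, 4.9, 5.8]
finger_gap: 21.4
grasp_force: 40.0
```

Request:
arm_command(motion=[[[0, 0.1, 0.02], [0, 0, 0], 0], [[0, 0.2, 0.02], [0, 0, 0], 0], [[0, 0.3, 0.02], [0, 0, 0], 0], [[0, 0.4, 0.02], [0, 0, 0], 0]])

```text
time: 10.42
tool_pos: [546.9, 20.5, 99.7]
eef_rot: [-179.9, -0.1, -3.8]
contact_force: [0.3, 7.4, 5.1]
finger_gap: 21.1
grasp_force: 40.0
```

Request:
arm_command(motion=[[[0, 0.1, 0.0], [0, 0, 0], 0], [[0, 0.2, 0.0], [0, 0, 0], 0], [[0, 0.3, 0.0], [0, 0, 0], 0], [[0, 0.4, 0.0], [0, 0, 0], 0]])

```text
time: 10.92
tool_pos: [546.0, 15.7, 98.8]
eef_rot: [-180.0, 0.0, -3.8]
contact_force: [0.1, 3.8, 1.9]
finger_gap: 21.1
grasp_force: 39.9
```

The tool dropped 0.9 mm and the vertical force eased, so the pin may be over the hole. I'll feel downward.

Request:
arm_command(motion=[[[0, 0, 0.04], [0, 0, 0], 0], [[0, 0, 0.08], [0, 0, 0], 0], [[0, 0, 0.12], [0, 0, 0], 0], [[0, 0, 0.12], [0, 0, 0], 0]])

```text
time: 11.42
tool_pos: [545.9, 15.6, 97.5]
eef_rot: [180.0, 0.0, -3.8]
contact_force: [-0.0, 4.5, 1.5]
finger_gap: 21.4
grasp_force: 39.9
```

Request:
arm_command(motion=[[[0, 0, 0.06], [0, 0, 0], 0], [[0, 0, 0.12], [0, 0, 0], 0], [[0, 0, 0.18], [0, 0, 0], 0], [[0, 0, 0.24], [0, 0, 0], 0], [[0, 0, 0.24], [0, 0, 0], 0]])

```text
time: 12.05
tool_pos: [546.1, 15.6, 95.2]
eef_rot: [180.0, 0.0, -3.8]
contact_force: [-0.1, 4.1, 1.4]
finger_gap: 21.1
grasp_force: 39.9
```

Request:
arm_command(motion=[[[0, -0.03, 0.1], [0, 0, 0], 0], [[0, -0.03, 0.2], [0, 0, 0], 0], [[0, -0.03, 0.3], [0, 0, 0], 0], [[0, -0.03, 0.4], [0, 0, 0], 0], [[0, -0.03, 0.5], [0, 0, 0], 0], [[0, -0.03, 0.6], [0, 0, 0], 0], [[0, -0.03, 0.6], [0, 0, 0], 0]])

```text
time: 12.92
tool_pos: [546.0, 15.7, 89.1]
eef_rot: [180.0, 0.0, -3.8]
contact_force: [-0.7, 1.0, -0.8]
finger_gap: 21.5
grasp_force: 39.9
```

Now into the sprung ball, in small steps, with a firmer grip.

Request:
arm_command(motion=[[[0, 0, 0.06], [0, 0, 0], 0], [[0, 0, 0.12], [0, 0, 0], 0], [[0, 0, 0.18], [0, 0, 0], 0], [[0, 0, 0.24], [0, 0, 0], 0], [[0, 0, 0.3], [0, 0, 0], 0], [[0, 0, 0.3], [0, 0, 0], 0]], grip_force=55)

```text
time: 13.68
tool_pos: [546.6, 15.8, 86.6]
eef_rot: [180.0, -0.1, -3.8]
contact_force: [0.9, 0.8, 1.7]
finger_gap: 21.0
grasp_force: 54.9
```

Request:
arm_command(motion=[[[0, 0, 0.06], [0, 0, 0], 0], [[0, 0, 0.12], [0, 0, 0], 0], [[0, 0, 0.18], [0, 0, 0], 0], [[0, 0, 0.24], [0, 0, 0], 0], [[0, 0, 0.24], [0, 0, 0], 0]])

```text
time: 14.3
tool_pos: [546.7, 15.7, 84.0]
eef_rot: [180.0, -0.1, -3.8]
contact_force: [3.6, -0.1, 1.4]
finger_gap: 20.8
grasp_force: 54.9
```

Request:
arm_command(motion=[[[0.04, 0, 0.06], [0, 0, 0], 0], [[0.04, 0, 0.12], [0, 0, 0], 0], [[0.04, 0, 0.18], [0, 0, 0], 0], [[0.04, 0, 0.24], [0, 0, 0], 0], [[0.04, 0, 0.24], [0, 0, 0], 0]])

```text
time: 14.92
tool_pos: [546.6, 15.7, 81.4]
eef_rot: [180.0, -0.0, -3.8]
contact_force: [4.3, -0.3, 1.0]
finger_gap: 20.6
grasp_force: 54.9
```

Force is lower than I expected for the ball, so I'm checking by picture whether the pin has moved in the grip.

```bash
python3 look.py w5;python3 - <<'E'
from h import *
p,d,c,s=pickle.load(open("w5.pkl","rb"))
cv2.imwrite("pics/crop5.png",cv2.resize(p[170:320,220:420,::-1],None,fx=4,fy=4,interpolation=cv2.INTER_NEAREST))
yy,xx=np.mgrid[0:400,0:640]
Q=frdepth(np.c_[xx.ravel(),yy.ravel()],d,c,s); Rt=Ro.from_euler('xyz',s['eef_rot'],degrees=True).as_matrix(); T=(Q-s['tool_pos'])@Rt
def rep(T): 
    h=T[(np.hypot(T[:,0],T[:,1])<9)&(T[:,2]<0)&(T[:,2]>-40)]; print("head top z in tool",np.percentile(h[:,2],[2,10,50,90]).round(1))
rep(T)
p,d,c,s=pickle.load(open("w4.pkl","rb")); Q=frdepth(np.c_[xx.ravel(),yy.ravel()],d,c,s); Rt=Ro.from_euler('xyz',s['eef_rot'],degrees=True).as_matrix(); rep((Q-s['tool_pos'])@Rt)
E
```

```text
[546.56545261  15.73577794  81.38545508] [ 1.79988389e+02 -8.39621395e-03 -3.79206402e+00]
head top z in tool [-16.4 -15.9 -15.2 -14.5]
head top z in tool [-16.4 -16.  -15.2 -14.5]
```

View pics/crop5.png

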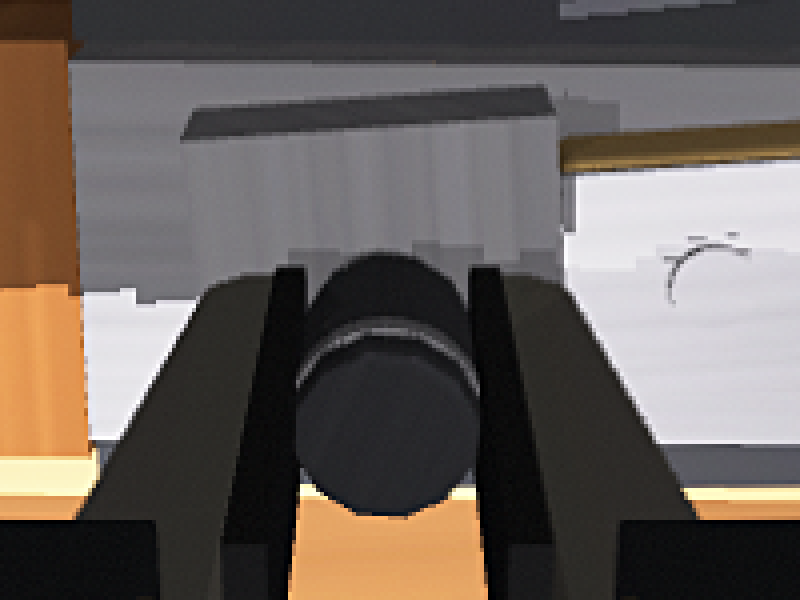

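The pin hasn't slipped (head top still 15.2 mm above the TCP), the bar lies flat and the head is about 7 mm above the eye. I'll continue down.

Request:
arm_command(motion=[[[0.03, 0, 0.06], [0, 0, 0], 0], [[0.03, 0, 0.12], [0, 0, 0], 0], [[0.03, 0, 0.18], [0, 0, 0], 0], [[0.03, 0, 0.24], [0, 0, 0], 0], [[0.03, 0, 0.3], [0, 0, 0], 0], [[0.03, 0, 0.3], [0, 0, 0], 0]])

```text
time: 15.72
tool_pos: [546.8, 15.8, 78.4]
eef_rot: [180.0, 0.0, -3.8]
contact_force: [3.7, -0.5, 1.7]
finger_gap: 20.7
grasp_force: 54.9
```

Request:
arm_command(motion=[[[0.03, 0, 0.06], [0, 0, 0], 0], [[0.03, 0, 0.12], [0, 0, 0], 0], [[0.03, 0, 0.18], [0, 0, 0], 0], [[0.03, 0, 0.24], [0, 0, 0], 0], [[0.03, 0, 0.24], [0, 0, 0], 0]])

```text
time: 16.35
tool_pos: [547.0, 15.9, 75.9]
eef_rot: [-180.0, 0.0, -3.8]
contact_force: [3.2, 0.6, 1.7]
finger_gap: 20.9
grasp_force: 54.9
```

Request:
arm_command(motion=[[[0.03, 0, 0.04], [0, 0, 0], 0], [[0.03, 0, 0.08], [0, 0, 0], 0], [[0.03, 0, 0.12], [0, 0, 0], 0], [[0.03, 0, 0.12], [0, 0, 0], 0]])

```text
time: 16.85
tool_pos: [547.2, 15.9, 74.7]
eef_rot: [-180.0, 0.0, -3.8]
contact_force: [2.5, 0.6, 2.2]
finger_gap: 20.7
grasp_force: 54.9
```

Request:
arm_command(motion=[[[0.03, 0, 0.04], [0, 0, 0], 0], [[0.03, 0, 0.08], [0, 0, 0], 0], [[0.03, 0, 0.12], [0, 0, 0], 0], [[0.03, 0, 0.12], [0, 0, 0], 0]])

```text
time: 17.35
tool_pos: [547.5, 15.9, 73.8]
eef_rot: [-180.0, 0.0, -3.8]
contact_force: [1.3, 0.9, 4.7]
finger_gap: 20.9
grasp_force: 54.9
```

Request:
arm_command(motion=[[[0, 0, 0.04], [0, 0, 0], 0], [[0, 0, 0.08], [0, 0, 0], 0], [[0, 0, 0.12], [0, 0, 0], 0], [[0, 0, 0.12], [0, 0, 0], 0]])

```text
time: 17.85
tool_pos: [547.6, 15.9, 73.7]
eef_rot: [-180.0, 0.0, -3.8]
contact_force: [-1.4, 1.1, 12.8]
finger_gap: 20.9
grasp_force: 55.0
```

There's a hard stop 26 mm below the first contact: the head sits on the eye. I'll relax, release, retreat and check.

Request:
arm_command(motion=[[[0, 0, -0.1], [0, 0, 0], 0], [[0, 0, -0.1], [0, 0, 0], 40], [[0, 0, -0.1], [0, 0, 0], 50], [[0, 0, -0.1], [0, 0, 0], 60], [[0, 0, -0.1], [0, 0, 0], 60], [[0, 0, -4], [0, 0, 0], 60], [[0, 0, -9], [0, 0, 0], 60], [[0, 0, -9], [0, 0, 0], 60], [[0, 0, -9], [0, 0, 0], 60]])

```text
time: 18.98
tool_pos: [547.3, 15.8, 161.8]
eef_rot: [-180.0, 0.1, -3.8]
contact_force: [0.4, 0.0, -0.1]
finger_gap: 55.0
grasp_force: 0.0
```

```bash
python3 look.py w6;python3 - <<'E'
from h import *
p,d,c,s=pickle.load(open("w6.pkl","rb"))
cv2.imwrite("pics/crop6.png",cv2.resize(p[120:320,180:460,::-1],None,fx=2.8,fy=2.8,interpolation=cv2.INTER_NEAREST))
yy,xx=np.mgrid[0:400,0:640]
Q=frdepth(np.c_[xx.ravel(),yy.ravel()],d,c,s)
h=Q[(np.hypot(Q[:,0]-548,Q[:,1]-15.9)<20)]; t=h[h[:,2]>85]; print("head top",np.median(t,0),t.min(0),t.max(0),len(t))
e=h[(h[:,2]<66)&(h[:,2]>50)]; print("eye z",np.median(e[:,2]))
E
```

```text
[547.25830855  15.84716749 161.82954335] [-1.79994117e+02  5.66271866e-02 -3.79273481e+00]
head top [550.23118902  15.86772737  88.95340899] [538.57021846   5.11147998  85.13440597] [567.95752549  26.71778928 255.01695509] 795
eye z 59.05790690502624
```

View pics/crop6.png

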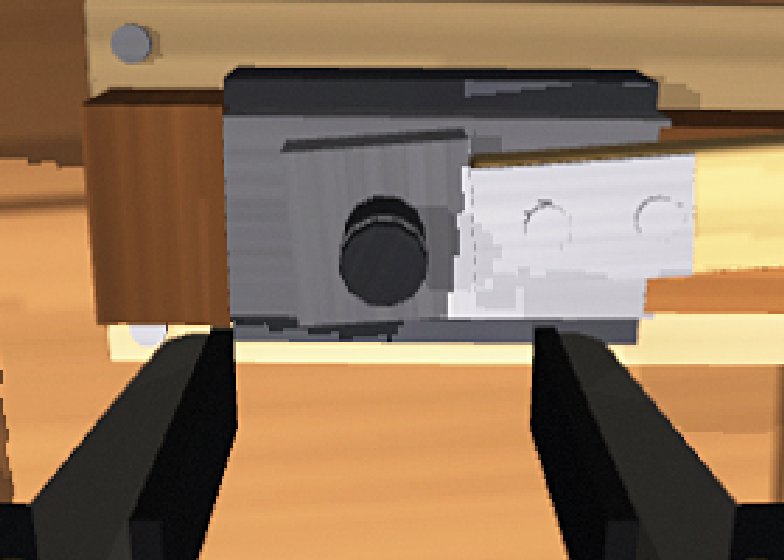

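The pin stands upright through the eye at crop (383,250). The head top is 29.9 mm above the eye face against a head height of 30 mm, so it is fully seated. The bar is flat and the gripper is clear. I'm handing in the job.

```bash
python3 -c "
from station import close_job; print(close_job())"
```

```text
the job is handed in; nothing more can be done
None
```

I pressed the thick-headed pin home through the eye into the lug (head seated on the eye within about 0.1 mm by the camera), left the bar flat along its rail, and handed in the job with the gripper clear at about 19 s; the verdict was not shown, and I felt little of the sprung ball's 8–18 N on the way in.

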